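# Stand each screw-cap bottle in the spill dish of its size

## Task

Stand the four screw-cap bottles from the open front part of the bench in the four round spill dishes, one to a dish, matched by size: the thinnest bottle in the smallest dish and so on up to the thickest bottle in the largest dish, each upright, flat on the floor of its dish and inside the rim. Do not tip a bottle over on the way, and leave the corked flask and the open beaker standing where they are.

Things in the scene. Friction and masses are not known exactly. Their poses are not given: they have to be found in the camera images.
- bottle_1_mid (a point): a white bottle with a light-blue screw cap, the thinnest and shortest of the four: 27 mm across (cap; body 24 mm), 56 mm tall. The body is straight from the foot to about 28 mm up and narrows under the cap; the cap is the top 12 mm. Loose, 52 g at most; at the start it stands upright on the bench. This point is on its axis, half-way up (28.0 mm above its foot); z is its long axis
- bottle_2_mid (a point): a white bottle with a red screw cap, the second thinnest: body 32 mm across, 75 mm tall. The body is straight to 41 mm up and narrows to the neck at 61 mm; the cap (28 mm across) is the top 14 mm. Loose, 78 g at most; at the start it stands upright on the bench. This point is on its axis, half-way up (37.5 mm above its foot); z is its long axis
- bottle_3_mid (a point): a brown bottle with a black screw cap and a label, the second thickest: body 54 mm across, 125 mm tall. The body is straight to 70 mm up and narrows to the neck at 103 mm; the cap (35 mm across) is the top 22 mm. Loose, 286 g at most; at the start it stands upright on the bench. This point is on its axis, half-way up (62.5 mm above its foot); z is its long axis
- bottle_4_mid (a point): a white bottle with a blue screw cap and a label, the thickest of the four: body 64 mm across, 130 mm tall. The body is straight to 75 mm up and narrows to the neck at 110 mm; the cap (43 mm across) is the top 20 mm. Loose, 286 g at most; at the start it stands upright on the bench. This point is on its axis, half-way up (65.0 mm above its foot); z is its long axis
- dish_1: a low round grey spill dish, the smallest of the four: 41 mm wide inside, 49 mm outside, rim 11 mm above the bench, inner floor 3 mm above the bench; it does not slide. Origin at its centre, level with the bench; z up. It belongs to the 27 mm bottle
- dish_2: a low round grey spill dish, the second smallest of the four: 52 mm wide inside, 60 mm outside, rim 11 mm above the bench, inner floor 3 mm above the bench; it does not slide. Origin at its centre, level with the bench; z up. It belongs to the 32 mm bottle
- dish_3: a low round grey spill dish, the second largest of the four: 72 mm wide inside, 80 mm outside, rim 11 mm above the bench, inner floor 3 mm above the bench; it does not slide. Origin at its centre, level with the bench; z up. It belongs to the 54 mm bottle
- dish_4: a low round grey spill dish, the largest of the four: 88 mm wide inside, 96 mm outside, rim 11 mm above the bench, inner floor 3 mm above the bench; it does not slide. Origin at its centre, level with the bench; z up. It belongs to the 64 mm bottle
- flask: a round-bellied clear glass flask with a cork in its neck, 66 mm across, 149 mm tall, loose; not a screw-cap bottle, it stays where it stands. Origin at the centre of its foot. (Flask, bottles and dishes all stand less than 0.64 m ahead of the robot; behind them, from 0.70 m ahead, a fixed retort stand holds a clamp 0.34 to 0.38 m above the bench, a little right of the middle, which the arm must not run into; pen and tweezers, up to 16 mm high, lie fixed between them.)
- beaker: an open clear glass beaker with a spout, up to 66 mm across, 69 mm tall, loose; not a screw-cap bottle, it stays where it stands. Origin under its middle, at the bench

How it is judged:
By the outcome, as a careful person would: the job done as asked, in the order asked, and still so for the second after the job is handed in, with the robot touching nothing.
It also fails if it takes over 115 s, if anything falls off the work surface, if the arm or the gripper's body presses on something with over 40 N, if the wrist force passes 120 N, or if a joint passes its speed limit or range.

## Robot

A 6-joint arm with a two-finger parallel gripper is mounted at the origin on a cart in front of the work surface, level with it; the furniture and walls round the work are solid. World frame = base frame: x ahead of the robot, y to its left, z up, the work surface at z = 0. Lengths are in m, angles in rad, forces in N, time in s.
With the tool pointing down it reaches from about 0.425 to 0.925 m from the base axis. Payload 12.5 kg.
Tool frame: the origin (TCP) lies between the finger pads; the fingertips stand 8 mm ahead of it and the grasp point (between the pads) lies 11 mm behind it (env.finger_overhang is the z of the fingertips in the tool frame, in m); z points along the fingers, y is the line along which they close (so a half turn about z gives the same grasp; the last joint's range is limited). The gripper opens to 85 mm and grips with 20 to 120 N. Pads are 22 mm wide; open, the fingers measure 114 mm over their backs; the gripper's body (76 mm by 85 mm) begins 54 mm behind the grasp point. The pads swing forward as they close: fully open they stand 13 mm farther back than shut.
Start: joints at [-1.235, 0.491, 1.559, -0, 1.092, -0.106], TCP at [0.267, -0.565, 0.239] pointing down, gripper open.
Joint ranges: [-3.1, 3.1], [-0.84, 2.19], [0.05, 2.79], [-1.13, 4.28], [0.06, 2.93], [-2.69, 2.69]. Speed limits (rad/s): [2.22, 2.22, 2.79, 3.14, 3.14, 3.14].

## Interface

Orientations are given as a unit quaternion [w, x, y, z].
In Python, from workcell import env gives the robot as it stands.
- The arm moves only by the tool servo_tool, never from a script. Its argument "moves" is text: rows parted by semicolons, each of 5 numbers parted by spaces: the shift along the world's x, y, z each as a share of 0.1 m, from -1 to 1, then the turn about the world's z as a share of 45 degrees, from -1 to 1, then the opening, from -1 (shut) to 1 (fully open), so that 0 is half open. In form: dx dy dz yaw claw; .... A call has 1 to 10 rows; each row is the pose to reach, as a shift and turn from the pose commanded when the call began; what a row does not reach only later rows make up. A row lasts 1/8 s, in which the tool goes at most 62.5 mm and 10.7 degrees, less where a joint would pass 70% of its speed; a pose out of reach is approached as far as the arm can. A call with a number of a shift or a turn outside -1 to 1 is refused whole. A call with a gripper value outside its range is refused whole. The fingers move at their own pace and stop on an object; "squeeze" is the grip in N (left out, the last holds). Time passes only in rows, so rows that repeat a pose let the fingers close. It gives the time, the measured TCP pose, the force and the opening at its end, in the units of the state.
- env.state(): the state, without advancing time (a new reading comes with each control period).
- env.camera(name): name is "scene" or "side" or "wrist"; returns a dict with "color" (420x560x3 uint8, blue, green, red), "range_z" (420x560 float32, m along the optical axis (not along the pixel's ray), 0 where there is no reading), "fovy" (degrees; the focal length in pixels is half the picture's height over the tangent of half this angle, whatever the lens; pixels are square), "cx", "cy" (the principal point, pixels), "position" and "orientation" of the camera in the world. Camera axes: x right, y up, looking along -z (the intrinsics and any distortion apply to the point x, -y, -z); pixel columns grow to the right and rows downward; lengths in m; the calibration is good to about 2 mm. A picture is of the moment at which its call begins.
- env.hand_in(): hands the job in, once; it reports no verdict.
Trained networks look in a picture, given as the dict that the camera call returned (one of the last four; its "shot" number tells which), for a name from the list of things; names that differ only in an ending like _2 or _b are one class to them, and where a whole thing is asked for, a point or a joint stands for the part that bears it (a point fixed in the world has none). Each returns a list of dicts, best first, with "p" (0 to 1); they miss things now and then, are a little off and sometimes report something else, mostly with a low value. They report only what shows in the picture. A call takes as long as a camera call.
- env.find_in(picture, thing): "location" ([x, y, z] in m, in world coordinates, good to about 4 mm: the middle of the surface that is visible of it).
- env.trace(picture, thing): "mask" (420x560 bool, what is visible of it).
The state is a dict: "time_s": time; "qpos": joint angles; "qd": joint speeds; "tau": joint torques, N m; "position": TCP position; "orientation": TCP orientation; "wrist_force": force on the tool from outside, world axes, zero at the start; "ft_torque": the same for the moment, N m; "grip_width": finger opening in m.
Only numpy, scipy, OpenCV 4.12 (cv2) and the standard library are available. Lean on these libraries where they do the work, as an engineer would, in place of code of your own. Each camera call takes 0.05 s, during which the arm holds its last target. There are 200 camera calls.

## Working session

There is one attempt and no reset: what is moved stays moved. The work goes in short steps, Python scripts to look and compute and a tool call to move; the robot and the scene stay as the last step left them, time stands still between calls to the robot, and variables do not carry over. Pictures are saved under pics/ and viewed, on a budget of 14 in all, crops included, one or two more only if the job needs it, and the job is handed in when it is done.

Besides the shell and the picture viewer there is one more tool, called after "Request:" in YAML: its name, and indented under it one key for each argument. servo_tool: Moves the arm, as the interface text tells. Its arguments: {"type":"object","properties":{"moves":{"type":"string"},"squeeze":{"type":"number"}},"required":["moves"]}

```bash
ls; mkdir -p pics
cat > h.py <<'E'
import numpy as np, cv2
from scipy.spatial.transform import Rotation as R
from workcell import env
def cloud(p):
    h,w=p["range_z"].shape; f=h/2/np.tan(np.radians(p["fovy"])/2)
    v,u=np.mgrid[:h,:w]; z=p["range_z"]
    c=np.stack([(u-p["cx"])/f*z,-(v-p["cy"])/f*z,-z],-1)
    q=p["orientation"]; r=R.from_quat([q[1],q[2],q[3],q[0]]).as_matrix()
    P=c@r.T+np.array(p["position"]); P[z<=0]=np.nan
    return P
E
python3 - <<'E'
from h import *
s=env.state(); print(s["time_s"],s["position"],s["orientation"],s["grip_width"])
for n in ["scene","side"]:
    p=env.camera(n); cv2.imwrite(f"pics/{n}0.png",p["color"]); print(n,p["position"],p["orientation"],p["fovy"],p["cx"],p["cy"],[k for k in p])
    np.savez(f"{n}0.npz",P=cloud(p),c=p["color"])
    for t in ["bottle_1_mid","dish_1","flask","beaker"]:
        for d in env.find_in(p,t): print(t,np.round(d["location"],3),round(d["p"],2))
E
```

```text
pics
0.0 [ 0.26714364 -0.56477869  0.23872376] [-5.69540056e-04  9.75701897e-01  2.19101526e-01 -7.02321506e-05] 0.08523580518378418
scene [0.12354115 0.60450279 0.93624145] [-0.26457412 -0.10016765  0.3304811   0.90041614] 49.11143980195074 281.14011728283054 208.57524562271124 ['color', 'range_z', 'fovy', 'cx', 'cy', 'position', 'orientation', 'shot']
bottle_1_mid [ 0.605 -0.298  0.032] 0.67
dish_1 [0.434 0.166 0.006] 0.92
dish_1 [ 0.609  0.308 -0.001] 0.57
dish_1 [0.59  0.011 0.003] 0.56
dish_1 [ 0.579 -0.149  0.001] 0.55
flask [ 0.437 -0.145  0.053] 0.7
beaker [0.43  0.301 0.041] 0.86
side [ 0.47281301 -0.88940926  0.6528859 ] [ 0.87567521  0.48132069 -0.01176606 -0.03721393] 46.5463202797837 281.24154544786 210.41454385544418 ['color', 'range_z', 'fovy', 'cx', 'cy', 'position', 'orientation', 'shot']
bottle_1_mid [ 0.604 -0.316  0.038] 0.6
dish_1 [0.588 0.01  0.002] 0.84
dish_1 [ 0.571 -0.149  0.002] 0.81
dish_1 [ 0.435 -0.032  0.083] 0.67
dish_1 [ 0.59   0.318 -0.001] 0.49
flask [ 0.443 -0.164  0.054] 0.6
flask [0.423 0.293 0.045] 0.26
beaker [0.422 0.289 0.043] 0.8
```

View pics/scene0.png

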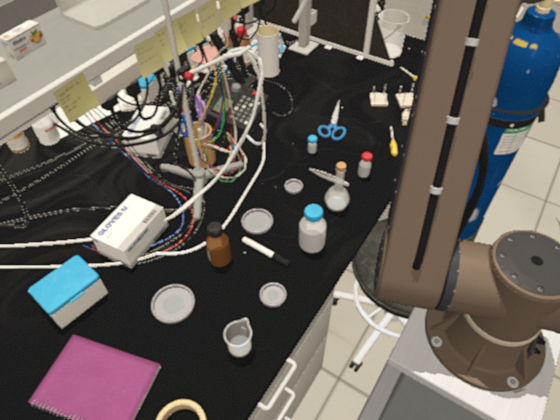

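View pics/side0.png

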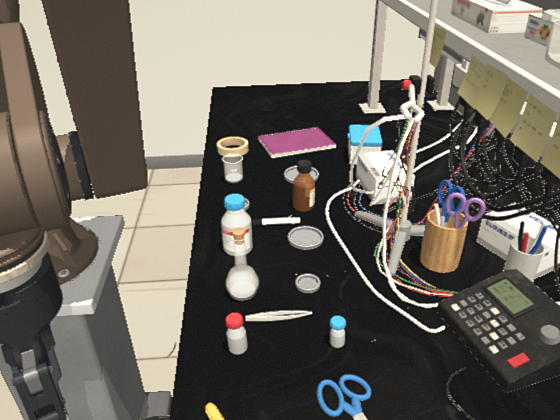

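The scene view shows the bottle caps at (312,144), (365,164), (218,230) and (312,212), and the dishes at (293,186), (272,294), (257,221) and (173,303). The flask is at (337,193) and the beaker at (238,338). Next I fit circles of known radius to both point clouds.

```bash
cat > m.py <<'E'
from h import *
from scipy.optimize import least_squares
S={n:np.load(f"{n}0.npz")["P"].reshape(-1,3) for n in ["scene","side"]}
def fit(c,rad,z0,z1,r,name):
    out=[]
    for k,sets in {"scene":[S["scene"]],"side":[S["side"]],"both":list(S.values())}.items():
        Q=np.vstack(sets); Q=Q[~np.isnan(Q[:,0])]
        Q=Q[(np.hypot(*(Q[:,:2]-c).T)<rad)&(Q[:,2]>z0)&(Q[:,2]<z1)]
        if len(Q)<8: out.append((k,len(Q))); continue
        g=least_squares(lambda t:np.hypot(Q[:,0]-t[0],Q[:,1]-t[1])-r,Q[:,:2].mean(0),loss="soft_l1",f_scale=.002)
        out.append((k,len(Q),np.round(g.x,4),round(float(np.sqrt(np.mean(g.fun**2)))*1e3,1)))
    print(name,out)
if __name__=="__main__":
    for n,c,h,r,ht in [("b1",(.605,-.305),.028,.012,.056),("b2",(.5,-.32),.041,.016,.075),("b3",(.53,.08),.07,.027,.125),("b4",(.435,-.03),.075,.032,.13),("flask",(.44,-.155),.06,.033,.149),("beaker",(.425,.3),.06,.033,.069)]:
        for k,Q in S.items():
            Q=Q[~np.isnan(Q[:,0])]; m=np.hypot(*(Q[:,:2]-c).T)<.06; q=Q[m]; q=q[q[:,2]>.02]
            t=q[q[:,2]>np.percentile(q[:,2],90)] if len(q) else q
            print(n,k,len(q),np.round(t.mean(0),3) if len(t) else "",np.round(q[:,2].max(),3) if len(t) else "")
        fit(c,.05,.008,h,r,n)
    for n,c,r in [("d1",(.575,-.149),.0225),("d2",(.434,.166),.028),("d3",(.589,.011),.038),("d4",(.6,.313),.046)]:
        fit(c,r+.02,.007,.016,r,n)
E
python3 m.py
```

```text
b1 scene 113 [ 0.604 -0.295  0.056] 0.058
b1 side 332 [ 0.603 -0.306  0.056] 0.057
b1 [('scene', 43, array([ 0.6057, -0.3014]), 1.4), ('side', 121, array([ 0.6047, -0.3047]), 1.0), ('both', 164, array([ 0.6047, -0.3041]), 1.6)]
b2 scene 3 [ 0.445 -0.298  0.074] 0.074
b2 side 105 [ 0.443 -0.306  0.073] 0.074
b2 [('scene', 0), ('side', 0), ('both', 0)]
b3 scene 0  
b3 side 0  
b3 [('scene', 214, array([0.528 , 0.0624]), 12.1), ('side', 201, array([0.5286, 0.0915]), 12.1), ('both', 415, array([0.528 , 0.0595]), 12.5)]
b4 scene 954 [ 0.433 -0.006  0.131] 0.133
b4 side 1095 [ 0.434 -0.012  0.13 ] 0.132
b4 [('scene', 152, array([ 0.4347, -0.0092]), 0.9), ('side', 452, array([ 0.4338, -0.0103]), 1.2), ('both', 604, array([ 0.434 , -0.0103]), 1.1)]
flask scene 666 [ 0.443 -0.152  0.147] 0.153
flask side 1271 [ 0.443 -0.162  0.146] 0.15
flask [('scene', 417, array([ 0.4464, -0.1599]), 6.1), ('side', 807, array([ 0.4427, -0.1514]), 6.0), ('both', 1224, array([ 0.445 , -0.1539]), 7.2)]
beaker scene 604 [0.42  0.311 0.069] 0.073
beaker side 425 [0.424 0.303 0.067] 0.07
beaker [('scene', 518, array([0.4136, 0.304 ]), 9.1), ('side', 388, array([0.4237, 0.3152]), 7.7), ('both', 906, array([0.4261, 0.3163]), 8.4)]
d1 [('scene', 81, array([ 0.5728, -0.1444]), 1.7), ('side', 147, array([ 0.5726, -0.1501]), 1.6), ('both', 228, array([ 0.5726, -0.1484]), 2.6)]
d2 [('scene', 166, array([0.4325, 0.1702]), 2.6), ('side', 28, array([0.4328, 0.1654]), 1.8), ('both', 194, array([0.4326, 0.1698]), 2.7)]
d3 [('scene', 154, array([0.5868, 0.0116]), 3.6), ('side', 199, array([0.5862, 0.0065]), 3.0), ('both', 353, array([0.5865, 0.0084]), 3.5)]
d4 [('scene', 283, array([0.6103, 0.3105]), 4.2), ('side', 78, array([0.6101, 0.3049]), 1.8), ('both', 361, array([0.6103, 0.3099]), 4.0)]
```

```bash
cat > d.py <<'E'
from h import *
from m import fit,S
from scipy.optimize import least_squares
def ray(p,uv,z):
    f=210/np.tan(np.radians(p["fovy"])/2); q=p["orientation"]; r=R.from_quat([q[1],q[2],q[3],q[0]]).as_matrix()
    d=np.c_[(uv[:,0]-p["cx"])/f,-(uv[:,1]-p["cy"])/f,-np.ones(len(uv))]@r.T
    o=np.array(p["position"]); return o+d*((z-o[2])/d[:,2])[:,None]
if __name__=="__main__":
    D=[(.573,-.148,.0245),(.4326,.168,.03),(.5865,.0095,.04),(.61,.309,.048)]
    for n in ["scene","side"]:
        p=env.camera(n)
        for t in env.trace(p,"dish_1"):
            m=t["mask"].astype(np.uint8)
            c=max(cv2.findContours(m,0,1)[0],key=len); h=cv2.convexHull(c)[:,0].astype(float)
            if len(h)<6: continue
            X=ray(p,h,.009); g0=X[:,:2].mean(0)
            k=int(np.argmin([np.hypot(g0[0]-x,g0[1]-y) for x,y,_ in D])); r=D[k][2]
            g=least_squares(lambda t:np.hypot(X[:,0]-t[0],X[:,1]-t[1])-t[2],[*g0,r],loss="soft_l1",f_scale=.002)
            print(n,k+1,round(t["p"],2),np.round(g.x,4),r)
    fit((.44,-.32),.05,.008,.041,.016,"b2"); fit((.53,.115),.06,.008,.07,.027,"b3")
    fit((.44,-.32),.05,.063,.073,.014,"b2cap"); fit((.53,.115),.06,.106,.122,.0175,"b3cap")
    fit((.605,-.304),.05,.046,.055,.0135,"b1cap"); fit((.434,-.01),.05,.112,.128,.0215,"b4cap")
    fit((.445,-.155),.05,.04,.05,.033,"flask"); fit((.445,-.155),.05,.12,.147,.01,"cork");
E
python3 d.py
```

```text
scene 2 0.75 [0.4322 0.1703 0.0306] 0.03
scene 3 0.63 [0.5869 0.0129 0.0412] 0.04
scene 4 0.57 [0.6092 0.31   0.0472] 0.048
scene 1 0.45 [ 0.5723 -0.1449  0.0273] 0.0245
side 1 0.93 [ 0.5734 -0.1517  0.0273] 0.0245
side 4 0.83 [0.5851 0.3079 0.036 ] 0.048
side 3 0.69 [0.5862 0.0041 0.0421] 0.04
side 2 0.49 [0.4278 0.1613 0.0361] 0.03
b2 [('scene', 99, array([ 0.4336, -0.2978]), 1.7), ('side', 268, array([ 0.4328, -0.3001]), 0.8), ('both', 367, array([ 0.4329, -0.2997]), 1.4)]
b3 [('scene', 285, array([0.5399, 0.1055]), 19.6), ('side', 348, array([0.5604, 0.107 ]), 20.0), ('both', 633, array([0.5518, 0.1057]), 19.6)]
b2cap [('scene', 37, array([ 0.4328, -0.2983]), 2.3), ('side', 100, array([ 0.4312, -0.3003]), 1.8), ('both', 137, array([ 0.4315, -0.2999]), 2.1)]
b3cap [('scene', 0), ('side', 4), ('both', 4)]
b1cap [('scene', 44, array([ 0.6062, -0.3004]), 3.8), ('side', 121, array([ 0.6043, -0.3027]), 3.7), ('both', 165, array([ 0.6045, -0.3023]), 3.8)]
b4cap [('scene', 107, array([ 0.4346, -0.0077]), 3.8), ('side', 141, array([ 0.4338, -0.0085]), 2.0), ('both', 248, array([ 0.434 , -0.0082]), 2.9)]
flask [('scene', 94, array([ 0.4469, -0.1621]), 3.5), ('side', 185, array([ 0.4426, -0.1492]), 2.8), ('both', 279, array([ 0.4453, -0.151 ]), 5.9)]
cork [('scene', 73, array([ 0.4431, -0.154 ]), 1.9), ('side', 140, array([ 0.4429, -0.1579]), 1.2), ('both', 213, array([ 0.4428, -0.1569]), 2.0)]
```

Run:
```python
from m import *
A=np.load("scene0.npz")["P"]; B=np.load("side0.npz")["P"]
print(A[243,215:222],A[228:236,216]); print(B[190,300:306],B[170,304])
for n,P in (("scene",A),("side",B)):
    q=P.reshape(-1,3)
    for c in [(.61,-.2),(.5,.08),(.45,.23),(.5,-.08),(.53,-.3)]:
        m=np.hypot(q[:,0]-c[0],q[:,1]-c[1])<.02; print(n,c,np.round(np.nanmedian(q[m,2]),4),m.sum())
```

```text
[[0.59259727 0.1664137  0.08401159]
 [0.58932494 0.16643791 0.08645792]
 [0.58696468 0.16561604 0.08725377]
 [0.58483804 0.16457722 0.08762661]
 [0.58398202 0.16232095 0.08565538]
 [0.58396513 0.15923892 0.08211104]
 [0.58043935 0.15954821 0.08507368]] [[0.59499982 0.15248992 0.12312993]
 [0.59294476 0.15501611 0.1236384 ]
 [0.59124092 0.15720371 0.12355131]
 [0.58789098 0.16096176 0.12634549]
 [0.58702959 0.16233993 0.12481484]
 [0.58724765 0.16268974 0.12138663]
 [0.58833666 0.1622135  0.11640726]
 [0.58719907 0.16385821 0.11534354]]
[[0.58716858 0.12635564 0.0613444 ]
 [0.58949726 0.12548418 0.06170765]
 [0.59163463 0.1230106  0.06300458]
 [0.59405428 0.12298558 0.06287516]
 [0.59626539 0.12124716 0.0637445 ]
 [0.59863725 0.12085913 0.06382689]] [0.59717061 0.13307331 0.11165735]
scene (0.61, -0.2) -0.0007 108
scene (0.5, 0.08) 0.0073 180
scene (0.45, 0.23) 0.0002 224
scene (0.5, -0.08) 0.0002 69
scene (0.53, -0.3) -0.0006 91
side (0.61, -0.2) 0.0 240
side (0.5, 0.08) 0.0088 141
side (0.45, 0.23) 0.0001 79
side (0.5, -0.08) -0.0002 172
side (0.53, -0.3) -0.0002 313
```

Run:
```python
from m import *
fit((.595,.148),.05,.008,.07,.027,"b3"); fit((.595,.148),.05,.106,.122,.0175,"b3cap")
q=np.vstack(list(S.values())); 
for c in [(.605,-.303),(.573,-.148),(.587,.009),(.61,.31),(.598,.148),(.432,.168)]:
    m=(np.hypot(q[:,0]-c[0],q[:,1]-c[1])<.12)&(q[:,0]>.64)&(q[:,2]>.03); print(c,m.sum(),np.round(q[m].max(0),2) if m.any() else "",np.round(q[m].min(0),2) if m.any() else "")
print(env.finger_overhang)
```

```text
b3 [('scene', 355, array([0.5996, 0.1519]), 1.0), ('side', 475, array([0.5986, 0.1497]), 1.6), ('both', 830, array([0.5988, 0.1504]), 1.6)]
b3cap [('scene', 79, array([0.6008, 0.1509]), 2.2), ('side', 92, array([0.5995, 0.1498]), 1.6), ('both', 171, array([0.6001, 0.1502]), 1.9)]
(0.605, -0.303) 0  
(0.573, -0.148) 470 [ 0.69 -0.07  0.36] [ 0.66 -0.17  0.2 ]
(0.587, 0.009) 290 [0.7  0.05 0.24] [ 0.66 -0.09  0.1 ]
(0.61, 0.31) 0  
(0.598, 0.148) 0  
(0.432, 0.168) 0  
0.008
```

Request:
servo_tool:
  moves: "0.5 0.3 0 -0.22 1; 1 0.7 0 -0.4 1; 1 0.7 0 -0.562 1; 1 0.7 0 -0.562 1"

```text
time_s: 1.2
position: [0.3678, -0.4946, 0.2394]
orientation: [0.0, 1.0, 0.001, 0.0]
wrist_force: [0.1, 0.8, -0.7]
grip_width: 0.0856
```

Request:
servo_tool:
  moves: "0.5 0.5 0 0 1; 1 1 0 0 1; 1 1 0 0 1"

```text
time_s: 1.58
position: [0.4686, -0.3934, 0.2394]
orientation: [-0.0, 1.0, 0.003, 0.0]
wrist_force: [-0.0, -0.6, -0.4]
grip_width: 0.085
```

Request:
servo_tool:
  moves: "0.5 0.4 0 0 1; 0.9 0.9 0 0 1; 0.9 0.9 0 0 1; 0.9 0.9 0 0 1"

```text
time_s: 2.08
position: [0.5567, -0.3059, 0.2392]
orientation: [0.0, 1.0, 0.001, -0.0]
wrist_force: [-0.4, 0.2, 0.3]
grip_width: 0.0855
```

Run:
```python
from h import *
s=env.state(); print(s["time_s"],s["position"],s["orientation"],s["grip_width"],s["qpos"])
p=env.camera("wrist"); cv2.imwrite("pics/w1.png",p["color"]); print(p["position"],p["orientation"],p["fovy"])
np.savez("w1.npz",P=cloud(p))
```

```text
2.075 [ 0.5567394  -0.30591896  0.23921024] [ 1.55951380e-04  9.99999694e-01  7.48723355e-04 -1.62977132e-04] 0.0854993385864111 [-6.06198722e-01  5.05832033e-01  1.53220792e+00 -4.95161631e-04
  1.10364259e+00  9.63323172e-01]
[ 0.63157065 -0.3046301   0.37404957] [ 0.69953334 -0.10598642  0.10617564 -0.69867497] 64.69291682954834
```

View pics/w1.png

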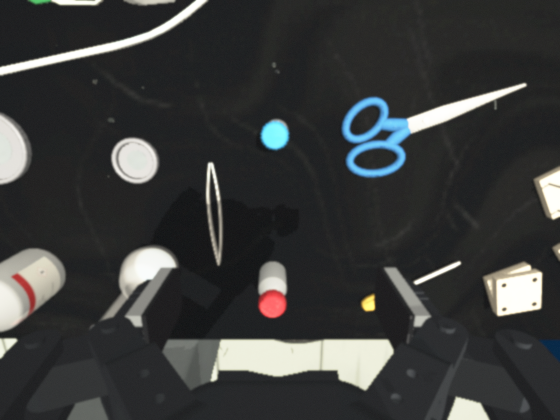

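Wrist view: b1's cap at (275,135), dish_1 at (134,160), the red cap at (272,303), the flask at (148,270) and dish_3's edge at (10,150). I'll measure those from here, plus the overhead structure near dishes 1 and 3.

```bash
cat > w.py <<'E'
from h import *
from d import ray
from scipy.optimize import least_squares
def circ(p,uv,thr,z,name,dark=False,rad=45):
    g=p["color"].max(2); m=(g>thr).astype(np.uint8)
    n,l,st,ce=cv2.connectedComponentsWithStats(m)
    k=l[uv[1],uv[0]]
    c=max(cv2.findContours((l==k).astype(np.uint8),0,1)[0],key=len); h=cv2.convexHull(c)[:,0].astype(float)
    X=ray(p,h,z); f=least_squares(lambda t:np.hypot(X[:,0]-t[0],X[:,1]-t[1])-t[2],[*X[:,:2].mean(0),.02])
    print(name,"px",np.round(h.mean(0)),np.round(f.x,4),"rms mm",round(1e3*float(np.sqrt(np.mean(f.fun**2))),2))
E
python3 - <<'E'
from w import *
p=env.camera("wrist")
circ(p,(275,132),90,.056,"b1cap"); circ(p,(134,160),90,.008,"d1")
circ(p,(272,303),90,.075,"b2+")
P=np.load("w1.npz")["P"]
for sl in [(134,160),(275,132),(272,303)]: print(sl,np.round(P[sl[1],sl[0]],4))
for n in ["scene0","side0"]:
    q=np.load(n+".npz")["P"].reshape(-1,3); q=q[(q[:,0]<.72)&(q[:,0]>.55)&(abs(q[:,1]+.05)<.2)&(q[:,2]>.14)]
    H,e,f=np.histogram2d(q[:,0],q[:,1],bins=[np.arange(.6,.73,.02),np.arange(-.25,.16,.04)]); print(n);print(H.astype(int))
    q=q[q[:,0]<.68]; 
    for z in np.arange(.1,.5,.04):
        r=q[(q[:,2]>z)&(q[:,2]<z+.04)]; 
        if len(r): print(round(z,2),len(r),np.round(r.min(0),3),np.round(r.max(0),3))
E
```

```text
b1cap px [273. 132.] [ 0.6056 -0.3018  0.0141] rms mm 0.36
d1 px [134. 160.] [ 0.5733 -0.146   0.026 ] rms mm 0.28
b2+ px [272. 289.] [ 0.4502 -0.299   0.0279] rms mm 4.54
(134, 160) [ 0.573  -0.1437  0.0032]
(275, 132) [ 0.6078 -0.3022  0.0563]
(272, 303) [ 0.4366 -0.299   0.0758]
scene0
[[  0   0   0   0   0   0   0   0   0   0]
 [  0   0   0   0   0   0   0   0   0   0]
 [  0   0   1  30  11   0   0   0   0   0]
 [  0   0  80  59  67  70   5   0   0   0]
 [  0  42  24   0   0   4  16   0   0   0]
 [  0 128  35  12  21   0   0   0   0   0]]
0.14 50 [ 0.669 -0.045  0.147] [ 0.68  -0.004  0.18 ]
0.18 69 [ 0.661 -0.074  0.18 ] [ 0.676 -0.033  0.22 ]
0.22 59 [ 0.657 -0.109  0.22 ] [ 0.664 -0.067  0.259]
0.26 61 [ 0.658 -0.136  0.26 ] [ 0.666 -0.102  0.299]
0.3 67 [ 0.66  -0.157  0.3  ] [ 0.675 -0.127  0.337]
0.34 17 [ 0.669 -0.165  0.341] [ 0.68  -0.152  0.353]
side0
[[  0   0   0   0   0   0   0   0   0   0]
 [  0   0   0   0   0   0   0   0   0   0]
 [  0   0   5  41   2   0   0   0   0   0]
 [  0   1 114  30  31  17   1   0   0   0]
 [  0 147  29   0   0   2   1   0   0   0]
 [  0 338  23  20  24   0   0   0   0   0]]
0.14 15 [ 0.669 -0.043  0.143] [ 0.68  -0.008  0.177]
0.18 29 [ 0.661 -0.079  0.18 ] [ 0.672 -0.045  0.219]
0.22 36 [ 0.657 -0.112  0.223] [ 0.662 -0.082  0.259]
0.26 52 [ 0.657 -0.135  0.262] [ 0.665 -0.107  0.298]
0.3 75 [ 0.66  -0.161  0.301] [ 0.675 -0.137  0.34 ]
0.34 35 [ 0.667 -0.171  0.34 ] [ 0.68  -0.158  0.355]
```

Request:
servo_tool:
  moves: "0.2 0.02 0 0.3 1; 0.48 0.03 0 0.6 1; 0.48 0.03 0 0.8 1; 0.48 0.03 0 1 1; 0.48 0.03 0 1 1"

```text
time_s: 2.8
position: [0.6044, -0.3035, 0.2393]
orientation: [0.0, 0.924, 0.382, -0.0]
wrist_force: [0.2, 0.6, 0.5]
grip_width: 0.0853
```

Request:
servo_tool:
  moves: "0 0 -0.3 0.3 0.5; 0 0 -0.7 0.6 0.5; 0 0 -1 0.8 0.5; 0 0 -1 1 0.5; 0 0 -1 1 0.5; 0 0 -1 1 0.5"

```text
time_s: 3.55
position: [0.6052, -0.3026, 0.1399]
orientation: [0.0, 0.709, 0.705, 0.0]
wrist_force: [-0.0, 0.6, -0.4]
grip_width: 0.0639
```

Run:
```python
from w import *
s=env.state(); print(s["time_s"],s["position"],s["orientation"],s["grip_width"],s["qpos"])
p=env.camera("wrist"); cv2.imwrite("pics/w2.png",p["color"]); print(p["position"])
```

```text
3.55 [ 0.60515544 -0.30260655  0.1398604 ] [4.75812415e-04 7.08736886e-01 7.05472742e-01 1.07306083e-04] 0.06393482922243356 [-5.61237872e-01  6.64240071e-01  1.51944971e+00 -5.55808415e-06
  9.56927360e-01 -5.56618471e-01]
[ 0.60450904 -0.22573494  0.2746897 ]
```

View pics/w2.png

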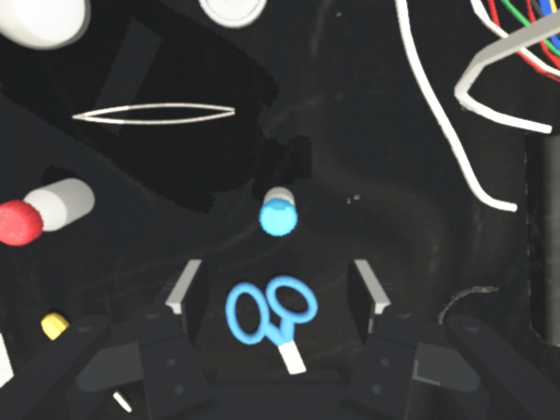

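The cap at (278,216) is centred between the pads (midpoint about x=280). Next I descend and close.

Request:
servo_tool:
  moves: "0 0 -0.5 0 0.2; 0 0 -1 0 0; 0 0 -1 0 -0.1; 0 0 -1 0 -0.2; 0 0 -1 0 -0.3; 0 0 -1 0 -0.4; 0 0 -1 0 -0.5; 0 0 -1 0 -0.7; 0 0 -1 0 -1; 0 0 -1 0 -1"
  squeeze: 30

```text
time_s: 4.85
position: [0.6061, -0.3025, 0.0416]
orientation: [0.002, 0.707, 0.707, 0.0]
wrist_force: [-0.8, 1.1, 8.5]
grip_width: 0.025
```

Request:
servo_tool:
  moves: "0 0 0 0 -1; 0 0 0.1 0 -1; 0 0 0.3 0 -1; 0 0 0.5 0 -1; 0 0 0.5 0 -1"

```text
time_s: 5.48
position: [0.606, -0.3024, 0.0919]
orientation: [0.002, 0.707, 0.707, 0.0]
wrist_force: [-0.7, 0.1, -0.3]
grip_width: 0.025
```

Run:
```python
from w import *
s=env.state(); print(s["time_s"],s["position"],s["wrist_force"],s["grip_width"])
p=env.camera("wrist"); cv2.imwrite("pics/w3.png",p["color"]); print(p["position"])
```

```text
5.475 [ 0.60604952 -0.30242192  0.09189976] [-0.67390197  0.07069991 -0.26635412] 0.024970131467275693
[ 0.60467595 -0.22539015  0.22662306]
```

View pics/w3.png

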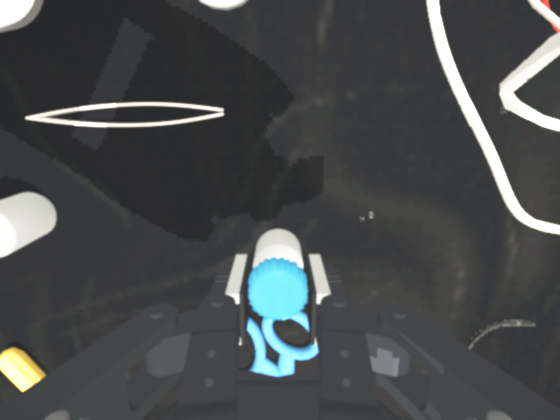

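Request:
servo_tool:
  moves: "-0.1 0.3 0 0 -1; -0.2 0.6 0 0 -1; -0.33 0.9 0 0 -1; -0.33 0.9 0 0 -1; -0.33 0.9 0 0 -1"

```text
time_s: 6.15
position: [0.5726, -0.2124, 0.0892]
orientation: [0.0, 0.707, 0.707, 0.0]
wrist_force: [-0.6, -0.4, 0.2]
grip_width: 0.0247
```

Request:
servo_tool:
  moves: "0 0.3 0 0 -1; 0 0.65 0 0 -1; 0 0.65 -0.1 0 -1; 0 0.65 -0.25 0 -1; 0 0.65 -0.3 0 -1; 0 0.65 -0.3 0 -1"

```text
time_s: 6.9
position: [0.5721, -0.1477, 0.0586]
orientation: [-0.0, 0.707, 0.707, -0.0]
wrist_force: [-1.0, 0.5, -0.8]
grip_width: 0.0244
```

Run:
```python
from w import *
s=env.state(); print(s["time_s"],s["position"],s["wrist_force"],s["grip_width"])
p=env.camera("side"); cv2.imwrite("pics/s4.png",cv2.resize(p["color"][200:360,200:420],None,fx=3,fy=3))
```

```text
6.9 [ 0.57206594 -0.14772544  0.05857893] [-1.04953087  0.50400429 -0.83275246] 0.02437670769033635
```

View pics/s4.png

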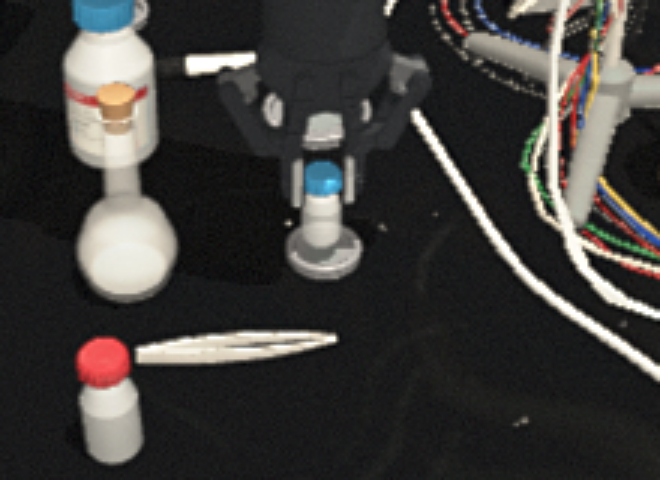

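Request:
servo_tool:
  moves: "0 0 -0.06 0 -1; 0 0 -0.12 0 -1; 0 0 -0.12 0 -1"

```text
time_s: 7.32
position: [0.5721, -0.1469, 0.0468]
orientation: [-0.0, 0.707, 0.707, -0.0]
wrist_force: [0.3, 0.1, -0.4]
grip_width: 0.0251
```

Request:
servo_tool:
  moves: "0 0 -0.01 0 -1; 0 0 -0.02 0 -1; 0 0 -0.02 0 -1"

```text
time_s: 7.7
position: [0.5722, -0.147, 0.0454]
orientation: [0.0, 0.707, 0.707, 0.0]
wrist_force: [0.3, 0.4, 0.4]
grip_width: 0.0253
```

Request:
servo_tool:
  moves: "0 0 -0.01 0 -1; 0 0 -0.01 0 -1"

```text
time_s: 7.95
position: [0.5724, -0.147, 0.0447]
orientation: [0.0, 0.707, 0.707, 0.0]
wrist_force: [-0.2, 0.5, 5.0]
grip_width: 0.0249
```

Request:
servo_tool:
  moves: "0 0 -0.01 0 -1; 0 0 -0.01 0 -1"

```text
time_s: 8.2
position: [0.5726, -0.1472, 0.0445]
orientation: [0.001, 0.707, 0.707, 0.0]
wrist_force: [-3.4, 0.2, 14.5]
grip_width: 0.0249
```

Request:
servo_tool:
  moves: "0 0 -0.01 0 -1; 0 0 -0.01 0 -1"

```text
time_s: 8.45
position: [0.5729, -0.1473, 0.0444]
orientation: [0.001, 0.707, 0.707, 0.0]
wrist_force: [-5.1, 1.6, 22.4]
grip_width: 0.0249
```

Request:
servo_tool:
  moves: "0 0 0.02 0 -1; 0 0 0.02 0 -0.4; 0 0 0.02 0 -0.3; 0 0 0.02 0 -0.2; 0 0 0.02 0 0; 0 0 0.02 0 0.3; 0 0 0.1 0 0.4; 0 0 0.4 0 0.4; 0 0 0.9 0 0.5; 0 0 1 0 0.6"

```text
time_s: 9.7
position: [0.5733, -0.1473, 0.1459]
orientation: [0.002, 0.707, 0.707, 0.001]
wrist_force: [0.2, 0.2, 0.6]
grip_width: 0.0684
```

Request:
servo_tool:
  moves: "-0.2 -0.3 0.5 0 0.6; -0.5 -0.6 0.8 0 0.6; -0.9 -1 0.8 0 0.6; -0.9 -1 0.8 0 0.6"

```text
time_s: 10.2
position: [0.4802, -0.2489, 0.2227]
orientation: [0.0, 0.708, 0.706, -0.0]
wrist_force: [0.5, 0.6, -0.7]
grip_width: 0.0682
```

Run:
```python
from w import *
s=env.state(); print(s["time_s"],s["position"],s["wrist_force"],s["grip_width"])
p=env.camera("side"); a=cv2.resize(p["color"][200:360,200:420],None,fx=2.5,fy=2.5)
P=cloud(p).reshape(-1,3); S["side"]=P if False else P if "S" in globals() else P
p=env.camera("wrist"); 
b=p["color"]; cv2.imwrite("pics/w5.png",b)
cv2.imwrite("pics/s5.png",a); np.savez("side1.npz",P=P)
import m; m.S.clear(); m.S.update(scene=P[:0],side=P)
m.fit((.5725,-.147),.03,.012,.028,.012,"b1"); m.fit((.433,-.299),.04,.008,.041,.016,"b2")
```

```text
10.2 [ 0.48017805 -0.24885377  0.22266887] [ 0.52693465  0.56564581 -0.7270276 ] 0.06818315879998459Traceback (most recent call last):
  File "<stdin>", line 4, in <module>
NameError: name 'S' is not defined. Did you mean: 's'?
```

Run:
```python
from w import *
import m
p=env.camera("side"); a=cv2.resize(p["color"][200:360,200:420],None,fx=2.5,fy=2.5)
P=cloud(p).reshape(-1,3)
cv2.imwrite("pics/s5.png",a)
m.S.clear(); m.S.update(side=P)
m.S["scene"]=P[:0]
m.fit((.5725,-.147),.03,.012,.028,.012,"b1"); m.fit((.433,-.299),.04,.008,.041,.016,"b2")
p=env.camera("wrist"); cv2.imwrite("pics/w5.png",p["color"])
```

```text
b1 [('scene', 0), ('side', 90, array([ 0.5707, -0.1497]), 3.4), ('both', 90, array([ 0.5707, -0.1497]), 3.4)]
b2 [('scene', 0), ('side', 260, array([ 0.4327, -0.3001]), 0.9), ('both', 260, array([ 0.4327, -0.3001]), 0.9)]
```

View pics/s5.png

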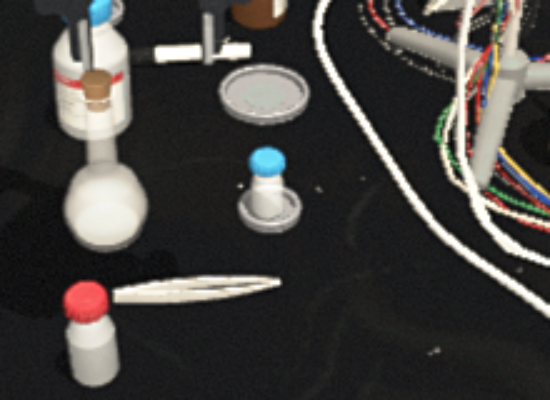

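Request:
servo_tool:
  moves: "-0.3 -0.3 0 0 0.4; -0.47 -0.5 0 0 0.2; -0.47 -0.5 -0.4 0 0.2; -0.47 -0.5 -0.8 0 0.2; -0.47 -0.5 -0.8 0 0.2; -0.47 -0.5 -0.8 0 0.2"

```text
time_s: 11.1
position: [0.4362, -0.2969, 0.1433]
orientation: [0.0, 0.707, 0.708, 0.0]
wrist_force: [0.6, 0.1, -0.3]
grip_width: 0.051
```

Run:
```python
from w import *
p=env.camera("wrist"); cv2.imwrite("pics/w6.png",p["color"]); P=cloud(p)
s=env.state(); print(s["time_s"],s["position"],s["grip_width"])
g=p["color"].astype(int); m=(g[...,2]>120)&(g[...,1]<90)&(g[...,0]<100)
v,u=np.where(m); print(len(u),u.min(),u.max(),v.min(),v.max()); q=P[m]; t=q[q[:,2]>.071]; print(np.round(np.nanmean(t,0),4),np.round(np.nanmin(t,0),4),np.round(np.nanmax(t,0),4))
```

```text
11.15 [ 0.4361568  -0.29703122  0.14362485] 0.05113218158629805
615 250 293 207 250
[ 0.4314 -0.293   0.0737] [ 0.417  -0.3127  0.071 ] [ 0.4456 -0.2846  0.0762]
```

Request:
servo_tool:
  moves: "-0.04 -0.02 -0.4 0 0.2; -0.04 -0.02 -0.86 0 0.1; -0.04 -0.02 -0.86 0 0; -0.04 -0.02 -0.86 0 -0.1; -0.04 -0.02 -0.86 0 -0.2; -0.04 -0.02 -0.86 0 -0.3; -0.04 -0.02 -0.86 0 -0.4; -0.04 -0.02 -0.86 0 -0.6; -0.04 -0.02 -0.86 0 -1; -0.04 -0.02 -0.86 0 -1"

```text
time_s: 12.4
position: [0.4318, -0.2995, 0.0576]
orientation: [0.001, 0.707, 0.707, 0.0]
wrist_force: [-0.2, 0.9, 8.7]
grip_width: 0.027
```

Request:
servo_tool:
  moves: "0 0 0.1 0 -1; 0 0 0.3 0 -1; 0 0 0.6 0 -1; 0 0 1 0 -1; 0 0 1 0 -1"

```text
time_s: 13.02
position: [0.432, -0.2996, 0.1594]
orientation: [0.003, 0.707, 0.707, 0.0]
wrist_force: [-0.2, 0.6, -0.8]
grip_width: 0.0271
```

Request:
servo_tool:
  moves: "0 0 0.4 0 -1; 0 0 0.8 0 -1; 0 0 0.8 0 -1"

```text
time_s: 13.4
position: [0.4317, -0.2994, 0.2383]
orientation: [0.002, 0.707, 0.707, 0.0]
wrist_force: [0.1, -0.1, -1.3]
grip_width: 0.0267
```

Run:
```python
from w import *
s=env.state(); print(s["time_s"],s["position"],s["grip_width"],s["wrist_force"])
a=env.camera("side")["color"][120:400,120:420]; b=cv2.resize(env.camera("wrist")["color"],None,fx=.667,fy=.667); 
cv2.imwrite("pics/c7.png",np.hstack([a,b[:280]]))
```

```text
13.4 [ 0.43172538 -0.29937344  0.23834022] 0.026745021668832573 [ 0.08008773 -0.10816733 -1.32082117]
```

View pics/c7.png

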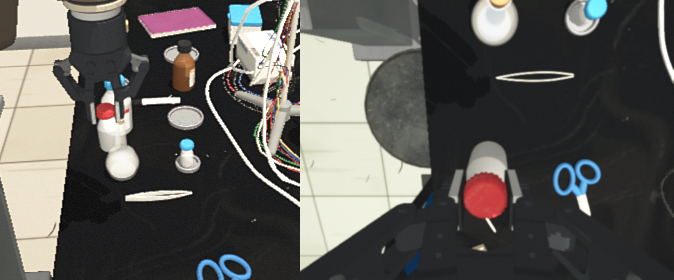

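Request:
servo_tool:
  moves: "0 0.4 0.1 0 -1; 0 0.8 0.1 0 -1; 0 1 0.1 0 -1"

```text
time_s: 13.88
position: [0.4307, -0.1973, 0.2451]
orientation: [-0.001, 0.707, 0.708, -0.0]
wrist_force: [0.3, 0.4, -0.1]
grip_width: 0.0267
```

Request:
servo_tool:
  moves: "0 0.5 0 0 -1; 0 1 0 0 -1"

```text
time_s: 14.12
position: [0.431, -0.098, 0.2454]
orientation: [-0.001, 0.707, 0.707, -0.0]
wrist_force: [1.7, -0.4, -0.5]
grip_width: 0.0269
```

Request:
servo_tool:
  moves: "0 0.5 0 0 -1; 0 1 0 0 -1"

```text
time_s: 14.38
position: [0.431, 0.0023, 0.2455]
orientation: [-0.0, 0.707, 0.707, -0.0]
wrist_force: [-0.2, -0.4, -0.2]
grip_width: 0.0268
```

Request:
servo_tool:
  moves: "0 0.5 0 0 -1; 0 0.9 0 0 -1; 0 0.9 0 0 -1; 0 0.9 0 0 -1"

```text
time_s: 14.88
position: [0.4312, 0.0906, 0.2457]
orientation: [-0.0, 0.707, 0.707, -0.0]
wrist_force: [-1.5, 0.4, -0.7]
grip_width: 0.0266
```

Run:
```python
from w import *
s=env.state(); print(s["time_s"],s["position"],s["grip_width"],s["wrist_force"])
p=env.camera("wrist"); cv2.imwrite("pics/w8.png",p["color"]); 
for t in env.trace(p,"dish_2"):
    m=t["mask"].astype(np.uint8); c=max(cv2.findContours(m,0,1)[0],key=len); h=cv2.convexHull(c)[:,0].astype(float); X=ray(p,h,.009)
    f=least_squares(lambda a:np.hypot(X[:,0]-a[0],X[:,1]-a[1])-a[2],[*X[:,:2].mean(0),.03],loss="soft_l1",f_scale=.002); print(t["p"],h.mean(0),f.x)
```

```text
14.875 [0.43121108 0.09063229 0.24570545] 0.02663253585676903 [-1.48206405  0.36519777 -0.73419696]
0.96 [277.76470588 101.32352941] [0.43296607 0.16894585 0.02994102]
0.78 [407.59459459 238.18918919] [0.58686862 0.01080277 0.04162081]
0.55 [456.66666667   3.88888889] [0.60831006 0.30840619 0.04816252]
```

View pics/w8.png

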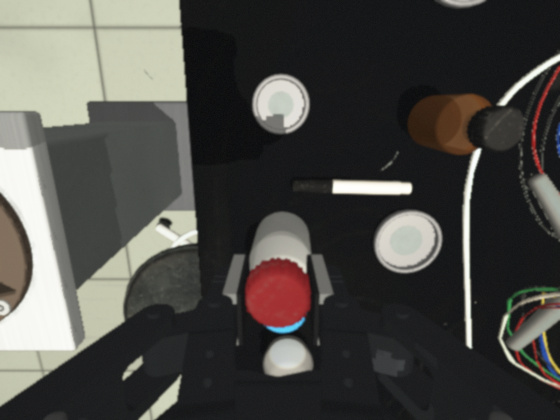

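Dish_2 is at (280,104) in the wrist view and the bottle is held straight. The wrist fit gives d2 at (.433,.169), d3 at (.587,.011) and d4 at (.609,.309).

Request:
servo_tool:
  moves: "0.02 0.4 -0.1 0 -1; 0.02 0.78 -0.4 0 -1; 0.02 0.78 -0.8 0 -1; 0.02 0.78 -1 0 -1; 0.02 0.78 -1 0 -1"

```text
time_s: 15.6
position: [0.433, 0.1681, 0.1452]
orientation: [-0.001, 0.707, 0.707, -0.001]
wrist_force: [0.3, 0.2, -0.9]
grip_width: 0.0267
```

Request:
servo_tool:
  moves: "0 0 -0.3 0 -1; 0 0 -0.6 0 -1; 0 0 -0.78 0 -1; 0 0 -0.81 0 -1; 0 0 -0.81 0 -1; 0 0 -0.81 0 -1"

```text
time_s: 16.35
position: [0.4338, 0.169, 0.0663]
orientation: [0.0, 0.707, 0.707, 0.001]
wrist_force: [0.2, -0.5, 0.4]
grip_width: 0.0264
```

Request:
servo_tool:
  moves: "0 0 -0.015 0 -1; 0 0 -0.03 0 -1; 0 0 -0.03 0 -1"

```text
time_s: 16.73
position: [0.4332, 0.169, 0.0623]
orientation: [0.0, 0.707, 0.707, -0.0]
wrist_force: [-0.0, -0.5, -1.1]
grip_width: 0.0265
```

Request:
servo_tool:
  moves: "0 0 -0.01 0 -1; 0 0 -0.01 0 -1"

```text
time_s: 16.98
position: [0.4332, 0.169, 0.0613]
orientation: [0.0, 0.707, 0.707, -0.0]
wrist_force: [-0.9, -0.8, -0.6]
grip_width: 0.0267
```

Request:
servo_tool:
  moves: "0 0 -0.01 0 -1; 0 0 -0.01 0 -1"

```text
time_s: 17.23
position: [0.4334, 0.1691, 0.0606]
orientation: [0.0, 0.707, 0.707, 0.0]
wrist_force: [-0.7, -0.7, 4.8]
grip_width: 0.0268
```

Request:
servo_tool:
  moves: "0 0 0 0 -1; 0 0 0 0 -0.35; 0 0 0 0 -0.25; 0 0 0 0 -0.1; 0 0 0 0 0.1; 0 0 0 0 0.3; 0 0 0.1 0 0.5; 0 0 0.4 0 0.6; 0 0 0.9 0 0.6; 0 0 1 0 0.6"

```text
time_s: 18.48
position: [0.4341, 0.1693, 0.1634]
orientation: [0.001, 0.707, 0.707, 0.002]
wrist_force: [-0.1, -0.1, -0.3]
grip_width: 0.0683
```

Request:
servo_tool:
  moves: "0 0 0.4 0 0.6; 0.3 -0.3 0.6 0 0.6; 0.8 -0.5 0.6 0 0.6; 0.8 -0.6 0.6 0 0.6; 0.8 -0.6 0.6 0 0.6"

```text
time_s: 19.1
position: [0.5124, 0.1085, 0.2197]
orientation: [-0.001, 0.707, 0.707, -0.001]
wrist_force: [-0.1, -0.3, 0.2]
grip_width: 0.0683
```

Run:
```python
from w import *
import m
s=env.state(); print(s["time_s"],s["position"],s["grip_width"],s["wrist_force"])
p=env.camera("scene"); P=cloud(p).reshape(-1,3); q=env.camera("side")
m.S.clear(); m.S.update(scene=P,side=cloud(q).reshape(-1,3))
m.fit((.433,.169),.02,.02,.041,.016,"b2"); m.fit((.433,.169),.03,.064,.077,.014,"b2cap"); m.fit((.599,.15),.05,.008,.07,.027,"b3");m.fit((.599,.15),.05,.106,.122,.0175,"b3cap")
w=env.camera("wrist")
cv2.imwrite("pics/c9.png",np.hstack([p["color"][120:400,130:430],cv2.resize(w["color"],None,fx=.667,fy=.667)[:280]]))
```

```text
19.1 [0.51242949 0.10853865 0.21968683] 0.06830470277849646 [-0.06233504 -0.28221166  0.17181338]
b2 [('scene', 69, array([0.4346, 0.1703]), 0.9), ('side', 7), ('both', 76, array([0.4345, 0.1703]), 0.9)]
b2cap [('scene', 78, array([0.4338, 0.1696]), 3.7), ('side', 71, array([0.4322, 0.1676]), 3.6), ('both', 149, array([0.433 , 0.1685]), 3.8)]
b3 [('scene', 353, array([0.5997, 0.1517]), 1.1), ('side', 478, array([0.5987, 0.1498]), 1.6), ('both', 831, array([0.5989, 0.1505]), 1.6)]
b3cap [('scene', 82, array([0.6009, 0.1505]), 2.4), ('side', 93, array([0.5995, 0.1499]), 2.0), ('both', 175, array([0.6002, 0.1501]), 2.2)]
```

View pics/c9.png

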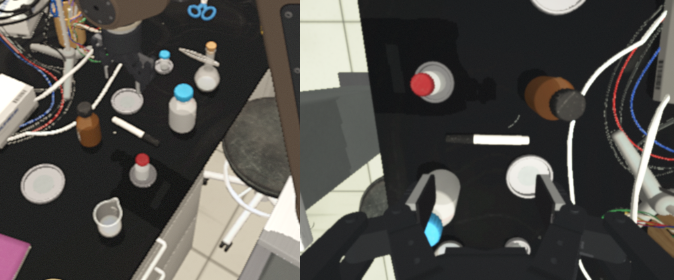

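b2 stands upright in dish_2. Next, b3 at (.5995,.150).

Request:
servo_tool:
  moves: "0.4 0.2 0 0 0.5; 0.8 0.4 0 0 0.4; 0.87 0.42 0 0 0.4; 0.87 0.42 -0.15 0 0.4; 0.87 0.42 -0.3 0 0.4; 0.87 0.42 -0.3 0 0.4; 0.87 0.42 -0.3 0 0.4"

```text
time_s: 20.12
position: [0.6001, 0.1508, 0.1905]
orientation: [0.0, 0.707, 0.707, 0.0]
wrist_force: [-0.0, -0.1, 0.2]
grip_width: 0.0596
```

Run:
```python
from w import *
p=env.camera("wrist"); P=cloud(p)
s=env.state(); print(s["time_s"],s["position"],s["grip_width"])
q=P.reshape(-1,3); t=q[(q[:,2]>.118)&(q[:,2]<.13)&(np.hypot(q[:,0]-.6,q[:,1]-.15)<.03)]; print(len(t),np.round(t.mean(0),4),np.round(t.min(0),4),np.round(t.max(0),4))
```

```text
20.175 [0.60023306 0.15082952 0.19075036] 0.05951212539909966
2063 [0.6003 0.1525 0.1242] [0.583  0.1337 0.1181] [0.6173 0.1682 0.127 ]
```

Request:
servo_tool:
  moves: "0 0 -0.4 0 0.4; 0 0 -0.87 0 0.3; 0 0 -0.87 0 0.2; 0 0 -0.87 0 0.1; 0 0 -0.87 0 0; 0 0 -0.87 0 -0.1; 0 0 -0.87 0 -0.2; 0 0 -0.87 0 -0.4; 0 0 -0.87 0 -1; 0 0 -0.87 0 -1"
  squeeze: 45

```text
time_s: 21.42
position: [0.6006, 0.1511, 0.1043]
orientation: [0.0, 0.707, 0.707, 0.001]
wrist_force: [-0.6, -0.1, 6.7]
grip_width: 0.0331
```

Request:
servo_tool:
  moves: "0 0 0 0 -1; 0 0 0.1 0 -1; 0 0 0.3 0 -1; 0 0 0.4 0 -1; 0 0 0.4 0 -1"

```text
time_s: 22.05
position: [0.6004, 0.151, 0.144]
orientation: [0.0, 0.707, 0.707, 0.001]
wrist_force: [0.4, -0.0, -2.2]
grip_width: 0.0328
```

Run:
```python
from w import *
s=env.state(); print(s["time_s"],s["position"],s["grip_width"],s["wrist_force"],s["ft_torque"])
a=env.camera("side")["color"][100:300,200:400]; b=cv2.resize(env.camera("wrist")["color"],None,fx=.7,fy=.7); 
cv2.imwrite("pics/c10.png",np.hstack([cv2.resize(a,(294,294)),b]))
```

```text
22.05 [0.60044205 0.15101916 0.14399227] 0.03283725837830065 [ 0.37469745 -0.0070529  -2.20679685] [-0.06183954 -0.03562533 -0.05478666]
```

View pics/c10.png

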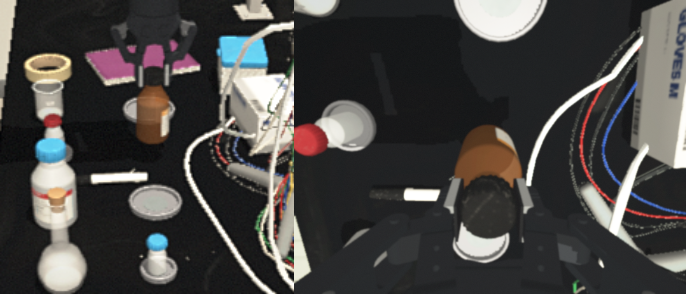

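Request:
servo_tool:
  moves: "-0.05 -0.2 0 0 -1; -0.13 -0.5 0 0 -1; -0.13 -0.8 0 0 -1; -0.13 -1 0 0 -1; -0.13 -1 0 0 -1"

```text
time_s: 22.78
position: [0.5872, 0.0495, 0.1431]
orientation: [-0.0, 0.708, 0.707, -0.0]
wrist_force: [-0.2, 0.6, -1.6]
grip_width: 0.0331
```

Request:
servo_tool:
  moves: "0 -0.2 0 0 -1; 0 -0.4 0 0 -1; 0 -0.4 0 0 -1; 0 -0.4 -0.15 0 -1; 0 -0.4 -0.3 0 -1; 0 -0.4 -0.3 0 -1"

```text
time_s: 23.52
position: [0.5865, 0.0114, 0.1115]
orientation: [-0.001, 0.707, 0.707, -0.001]
wrist_force: [-0.3, 0.1, -2.2]
grip_width: 0.0331
```

Request:
servo_tool:
  moves: "0 0 -0.03 0 -1; 0 0 -0.05 0 -1; 0 0 -0.05 0 -1"

```text
time_s: 23.9
position: [0.5873, 0.011, 0.1084]
orientation: [0.0, 0.707, 0.707, 0.0]
wrist_force: [0.2, 0.2, -2.9]
grip_width: 0.0333
```

Request:
servo_tool:
  moves: "0 0 -0.01 0 -1; 0 0 -0.01 0 -1"

```text
time_s: 24.15
position: [0.5873, 0.011, 0.1074]
orientation: [0.0, 0.707, 0.707, 0.0]
wrist_force: [-0.1, -0.4, -3.0]
grip_width: 0.0328
```

Request:
servo_tool:
  moves: "0 0 -0.01 0 -1; 0 0 -0.01 0 -1"

```text
time_s: 24.4
position: [0.5875, 0.0111, 0.1073]
orientation: [0.0, 0.707, 0.707, 0.0]
wrist_force: [-1.6, 0.6, 7.8]
grip_width: 0.0329
```

Request:
servo_tool:
  moves: "0 0 -0.007 0 -1; 0 0 -0.007 0 -1"

```text
time_s: 24.65
position: [0.5876, 0.0111, 0.1073]
orientation: [0.001, 0.707, 0.707, 0.001]
wrist_force: [-3.8, 1.4, 14.3]
grip_width: 0.0327
```

Request:
servo_tool:
  moves: "0 0 0.007 0 -1; 0 0 0.007 0 -0.2; 0 0 0.007 0 -0.1; 0 0 0.007 0 0; 0 0 0.007 0 0.2; 0 0 0.01 0 0.5; 0 0 0.1 0 0.6; 0 0 0.4 0 0.6; 0 0 0.8 0 0.6; 0 0 0.9 0 0.6"

```text
time_s: 25.9
position: [0.588, 0.011, 0.1985]
orientation: [0.002, 0.707, 0.707, 0.001]
wrist_force: [-0.4, 0.0, 0.1]
grip_width: 0.0683
```

Request:
servo_tool:
  moves: "-0.4 -0.1 0.1 0 0.6; -0.9 -0.2 0.2 0 0.6; -1 -0.2 0.2 0 0.6; -1 -0.2 0.2 0 0.6"

```text
time_s: 26.4
position: [0.4874, -0.009, 0.2158]
orientation: [0.0, 0.707, 0.707, 0.0]
wrist_force: [0.1, -0.4, 0.4]
grip_width: 0.0681
```

Request:
servo_tool:
  moves: "-0.3 0 0 0 0.6; -0.53 0 0 0 0.6; -0.53 0 -0.1 0 0.6; -0.53 0 -0.2 0 0.6; -0.53 0 -0.2 0 0.6"

```text
time_s: 27.02
position: [0.4348, -0.009, 0.1945]
orientation: [-0.001, 0.707, 0.707, -0.0]
wrist_force: [0.5, -0.4, -0.4]
grip_width: 0.0683
```

Run:
```python
from w import *
import m
s=env.state(); print(s["time_s"],s["position"],s["grip_width"],s["wrist_force"])
p=env.camera("scene"); P=cloud(p).reshape(-1,3); q=env.camera("side")
m.S.clear(); m.S.update(scene=P,side=cloud(q).reshape(-1,3))
m.fit((.587,.011),.04,.02,.07,.027,"b3"); m.fit((.587,.011),.03,.11,.124,.0175,"b3cap")
w=env.camera("wrist"); q=cloud(w).reshape(-1,3)
t=q[(q[:,2]>.122)&(q[:,2]<.136)&(np.hypot(q[:,0]-.434,q[:,1]+.009)<.035)]; print(len(t),np.round(t.mean(0),4),np.round(t.min(0),4),np.round(t.max(0),4))
cv2.imwrite("pics/c11.png",np.hstack([p["color"][120:400,130:430],cv2.resize(w["color"],None,fx=.667,fy=.667)]))if 0 else cv2.imwrite("pics/c11.png",np.hstack([p["color"][120:400,130:430],cv2.resize(w["color"],None,fx=.667,fy=.667)[:280]]))
```

```text
27.025 [ 0.43484148 -0.00897546  0.19447101] 0.06825100566470285 [ 0.4905519  -0.44580982 -0.44857194]
b3 [('scene', 271, array([0.5868, 0.0115]), 1.2), ('side', 452, array([0.5858, 0.0096]), 1.3), ('both', 723, array([0.586 , 0.0102]), 1.4)]
b3cap [('scene', 66, array([0.5875, 0.0105]), 1.6), ('side', 83, array([0.5858, 0.0092]), 1.3), ('both', 149, array([0.5865, 0.0096]), 1.6)]
3171 [ 0.4343 -0.0051  0.1294] [ 0.4131 -0.0275  0.122 ] [0.4553 0.0145 0.1318]
```

View pics/c11.png

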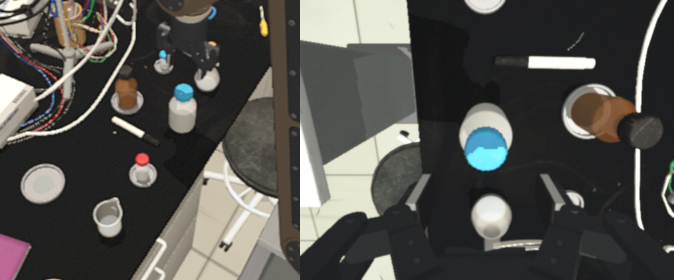

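b3 stands in dish_3. b4's cap is centred between the fingers, at about (.434,-.008).

Request:
servo_tool:
  moves: "0 0.01 -0.4 0 0.6; 0 0.01 -0.86 0 0.5; 0 0.01 -0.86 0 0.4; 0 0.01 -0.86 0 0.3; 0 0.01 -0.86 0 0.2; 0 0.01 -0.86 0 0.1; 0 0.01 -0.86 0 0; 0 0.01 -0.86 0 -0.2; 0 0.01 -0.86 0 -1; 0 0.01 -0.86 0 -1"

```text
time_s: 28.42
position: [0.4347, -0.0081, 0.1105]
orientation: [0.001, 0.707, 0.707, 0.0]
wrist_force: [-2.0, 0.8, 12.5]
grip_width: 0.0401
```

Request:
servo_tool:
  moves: "0 0 0 0 -1; 0 0 0.1 0 -1; 0 0 0.3 0 -1; 0 0 0.5 0 -1; 0 0 0.5 0 -1"

```text
time_s: 29.05
position: [0.4346, -0.008, 0.1607]
orientation: [0.001, 0.707, 0.707, 0.001]
wrist_force: [0.5, 0.8, -3.5]
grip_width: 0.0407
```

Request:
servo_tool:
  moves: "0.2 0.1 0 0 -1; 0.5 0.4 0 0 -1; 0.7 0.7 0 0 -1; 0.7 1 0 0 -1"

```text
time_s: 29.55
position: [0.505, 0.093, 0.1585]
orientation: [-0.0, 0.707, 0.707, -0.0]
wrist_force: [-0.6, 0.2, -2.4]
grip_width: 0.0402
```

Request:
servo_tool:
  moves: "0.3 0.4 0 0 -1; 0.5 0.8 0 0 -1; 0.5 1 0 0 -1"

```text
time_s: 29.92
position: [0.5546, 0.1937, 0.1583]
orientation: [-0.0, 0.707, 0.708, -0.0]
wrist_force: [-0.5, -0.2, -2.4]
grip_width: 0.0405
```

Request:
servo_tool:
  moves: "0.2 0.3 0 0 -1; 0.4 0.6 0 0 -1; 0.54 0.8 0 0 -1; 0.54 0.8 0 0 -1; 0.54 0.8 0 0 -1"

```text
time_s: 30.55
position: [0.6074, 0.2713, 0.1588]
orientation: [-0.0, 0.707, 0.707, -0.001]
wrist_force: [0.4, 0.4, -2.8]
grip_width: 0.0402
```

Run:
```python
from w import *
s=env.state(); print(s["time_s"],s["position"],s["grip_width"],s["wrist_force"])
p=env.camera("wrist"); cv2.imwrite("pics/w12.png",p["color"])
for t in env.trace(p,"dish_4"):
    m=t["mask"].astype(np.uint8); c=max(cv2.findContours(m,0,1)[0],key=len); h=cv2.convexHull(c)[:,0].astype(float); X=ray(p,h,.009)
    f=least_squares(lambda a:np.hypot(X[:,0]-a[0],X[:,1]-a[1])-a[2],[*X[:,:2].mean(0),.03],loss="soft_l1",f_scale=.002); print(t["p"],h.mean(0),f.x)
```

```text
30.55 [0.60737774 0.27126725 0.15884141] 0.040171657224056564 [ 0.387906    0.38952148 -2.8400014 ]
0.98 [104.43478261 287.69565217] [0.43522758 0.17374587 0.02973988]
0.76 [281.10810811 137.72972973] [0.61114666 0.30949584 0.0482907 ]
```

View pics/w12.png

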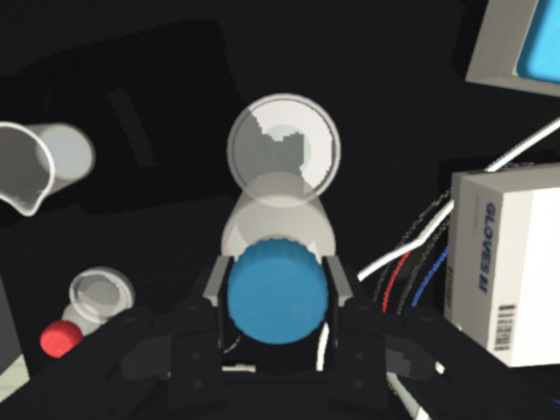

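Dish_4 at (284,150) lies straight ahead of the held b4.

Request:
servo_tool:
  moves: "0.02 0.2 0 0 -1; 0.02 0.38 0 0 -1; 0.02 0.38 -0.15 0 -1; 0.02 0.38 -0.3 0 -1; 0.02 0.38 -0.4 0 -1; 0.02 0.38 -0.4 0 -1"

```text
time_s: 31.4
position: [0.61, 0.3095, 0.1183]
orientation: [-0.0, 0.707, 0.707, -0.001]
wrist_force: [0.5, 0.1, -2.3]
grip_width: 0.0404
```

Request:
servo_tool:
  moves: "0 0 -0.02 0 -1; 0 0 -0.035 0 -1; 0 0 -0.035 0 -1"

```text
time_s: 31.78
position: [0.6103, 0.31, 0.1163]
orientation: [0.0, 0.707, 0.707, 0.0]
wrist_force: [0.1, 0.8, -3.0]
grip_width: 0.0406
```

Request:
servo_tool:
  moves: "0 0 -0.01 0 -1; 0 0 -0.01 0 -1"

```text
time_s: 32.02
position: [0.6102, 0.31, 0.1151]
orientation: [0.0, 0.707, 0.707, 0.0]
wrist_force: [0.2, 0.1, -2.8]
grip_width: 0.0405
```

Request:
servo_tool:
  moves: "0 0 -0.01 0 -1; 0 0 -0.01 0 -1"

```text
time_s: 32.28
position: [0.6102, 0.31, 0.114]
orientation: [-0.0, 0.707, 0.707, -0.0]
wrist_force: [-0.2, 0.5, -2.9]
grip_width: 0.0406
```

Request:
servo_tool:
  moves: "0 0 -0.01 0 -1; 0 0 -0.01 0 -1"

```text
time_s: 32.52
position: [0.6104, 0.3101, 0.1137]
orientation: [0.0, 0.707, 0.707, 0.0]
wrist_force: [-1.2, 0.1, 3.7]
grip_width: 0.0402
```

Request:
servo_tool:
  moves: "0 0 -0.005 0 -1; 0 0 -0.005 0 -1"

```text
time_s: 32.78
position: [0.6106, 0.3102, 0.1136]
orientation: [0.0, 0.707, 0.707, 0.001]
wrist_force: [-0.4, -0.0, 6.5]
grip_width: 0.0406
```

Contact. Now I release and retreat.

Request:
servo_tool:
  moves: "0 0 0 0 -0.05; 0 0 0 0 0.05; 0 0 0 0 0.15; 0 0 0 0 0.3; 0 0 0 0 0.5; 0 0 0.05 0 0.6; 0 0 0.2 0 0.6; 0 0 0.5 0 0.6; 0 0 0.9 0 0.6; 0 0 1 0 0.6"

```text
time_s: 34.02
position: [0.611, 0.3104, 0.2166]
orientation: [0.001, 0.707, 0.707, 0.002]
wrist_force: [0.3, 0.0, 0.5]
grip_width: 0.0685
```

Request:
servo_tool:
  moves: "-0.3 0 0.3 0 0.6; -0.7 0 0.5 0 0.6; -0.7 0 0.5 0 0.6; -0.7 0 0.5 0 0.6; -0.7 0 0.5 0 0.6"

```text
time_s: 34.65
position: [0.5408, 0.3098, 0.2618]
orientation: [-0.0, 0.707, 0.707, -0.0]
wrist_force: [-0.4, -0.0, -0.3]
grip_width: 0.0684
```

Run:
```python
from w import *
import m
s=env.state(); print(s["time_s"],s["position"],s["grip_width"],s["wrist_force"],abs(s["qd"]).max())
p=env.camera("scene"); q=env.camera("side")
m.S.clear(); m.S.update(scene=cloud(p).reshape(-1,3),side=cloud(q).reshape(-1,3))
for n,c,z0,z1,r in [("b1",(.5725,-.147),.013,.028,.012),("b2",(.433,.169),.02,.041,.016),("b3",(.587,.011),.02,.07,.027),("b4",(.61,.31),.02,.075,.032),("b4cap",(.61,.31),.115,.13,.0215),("cork",(.443,-.157),.12,.147,.01)]: m.fit(c,r+.012,z0,z1,r,n)
a=q["color"][100:340,180:380]
cv2.imwrite("pics/c13.png",np.hstack([cv2.resize(p["color"][100:380,130:430],(428,400)),cv2.resize(a,(333,400))]))
```

```text
34.65 [0.54079464 0.30982368 0.26177113] 0.06841658340039998 [-0.40260112 -0.04814885 -0.3130125 ] 0.0038248438296828564
b1 [('scene', 35, array([ 0.5712, -0.1464]), 2.8), ('side', 80, array([ 0.5708, -0.1493]), 1.1), ('both', 115, array([ 0.5708, -0.1486]), 2.0)]
b2 [('scene', 67, array([0.4346, 0.1702]), 0.7), ('side', 90, array([0.4336, 0.1682]), 1.6), ('both', 157, array([0.434 , 0.1691]), 1.5)]
b3 [('scene', 276, array([0.5867, 0.0118]), 1.2), ('side', 452, array([0.5856, 0.0098]), 1.3), ('both', 728, array([0.5859, 0.0104]), 1.5)]
b4 [('scene', 392, array([0.6106, 0.3102]), 0.8), ('side', 426, array([0.6094, 0.308 ]), 2.0), ('both', 818, array([0.61  , 0.3089]), 1.8)]
b4cap [('scene', 95, array([0.6112, 0.311 ]), 2.1), ('side', 88, array([0.6097, 0.3099]), 2.1), ('both', 183, array([0.6106, 0.3104]), 2.2)]
cork [('scene', 72, array([ 0.4435, -0.1539]), 1.7), ('side', 145, array([ 0.4429, -0.158 ]), 1.2), ('both', 217, array([ 0.4429, -0.157 ]), 2.0)]
```

View pics/c13.png

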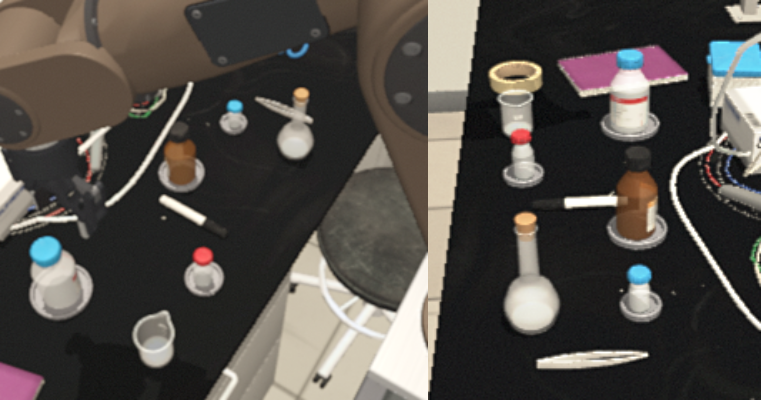

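All four bottles stand upright in their dishes, the flask and beaker haven't moved, and the arm is clear.

```bash
python3 -c "
from workcell import env
print(env.hand_in())"
```

```text
the job is handed in; nothing more can be done
None
```

All four bottles are standing in their matching dishes, and I handed the job in at about 35 s of robot time. I gripped each one by its cap, working from thinnest to thickest. I lowered each until the wrist force showed its foot on the dish floor, then let go.

**Bottles:** in the last pictures all four are upright inside their rims. Their fitted axes are within about 3 mm of the dish centres.

**Flask and beaker:** the flask's cork fitted to the same spot as at the start. I checked the beaker only by eye, and it looked unmoved.

**Robot:** the gripper was clear of everything at hand-in. The highest wrist force I saw was about 23 N, while seating the thinnest bottle.

**Disagreements:** the two fixed cameras differed by up to about 9 mm in y on the dishes. I used the wrist camera to settle dishes 2, 3 and 4. For dish 1 I took a value between its reading and the side camera's. In the final check the fixed cameras still differed by 1–3 mm on the bottles, well inside the clearances.

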